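Clamp a knife-handle block in the spring-arm jig

ROBOT

A 6-joint arm with a two-finger parallel gripper is mounted at the origin on the work surface. World frame = base frame: x ahead of the robot, y to its left, z up, the work surface at z = 0. Lengths are in m, angles in rad, forces in N, time in s.
With the tool pointing down it reaches from about 0.325 to 0.925 m from the base axis. Payload 3.1 kg.
Tool frame: the origin (TCP) lies between the finger pads; the fingertips stand 22 mm ahead of it and the grasp point (between the pads) lies 3 mm ahead of it; z points along the fingers, y is the direction in which the jaws open and shut (so a half turn about z gives the same grasp; the last joint's range is limited). The gripper opens to 85 mm and grips with 20 to 120 N. Pads are 22 mm wide; open, the fingers measure 114 mm over their backs; the gripper's body (76 mm by 85 mm) begins 54 mm behind the grasp point. The pads swing forward as they close: fully open they stand 13 mm farther back than shut.
Start: joints at [1.144, 0.217, 1.613, -0, 1.311, -0.112], TCP at [0.193, 0.594, 0.253] pointing down, gripper open.
Joint ranges: [-2.75, 2.75], [-0.78, 2.1], [0.31, 2.55], [-1.13, 4.27], [0.13, 2.63], [-2.58, 2.58]. Speed limits (rad/s): [2.79, 2.79, 3.14, 3.14, 3.14, 3.14].

INTERFACE

Orientations are given as a unit quaternion [w, x, y, z].
In Python, from station import * gives the robot as it stands.
- The arm moves only by the shell command python3 -m crank 'ROWS' [FORCE]. ROWS is JSON, one flat list of numbers, 7 for each row, row after row: the shift along the tool's x, y, z in cm, then the turn, a rotation vector about the tool's x, y, z in degrees, then the finger opening in cm, from 0 to 8.54. In form: [x, y, z, wx, wy, wz, claw, x, y, z, wx, wy, wz, claw, ...]. A call has exactly 10 rows; each row shifts and turns the commanded pose from where the row before left it, along the tool's axes as they then stand; what a row does not reach is not made up. A row lasts 1/12 s, in which the tool goes at most 41.7 mm and 7.16 degrees, less where a joint would pass 70% of its speed; a pose out of reach is approached as far as the arm can. A call with a gripper value outside its range is refused whole. The fingers move at their own pace and stop on an object; FORCE is the grip in N (left out, the last holds). Time passes only in rows, so rows that do not move let the fingers close, or fill a call up. It gives the time, the measured TCP pose, the force and the opening at its end, in the units of the state.
- get_obs(): the state, without advancing time (a new reading comes with each control period).
- get_image(name): name is "scene" or "top"; returns a dict with "color" (420x560x3 uint8, red, green, blue), "z_map" (420x560 float32, m along the optical axis (not along the pixel's ray), 0 where there is no reading), "vertical_fov" (degrees; the focal length in pixels is half the picture's height over the tangent of half this angle, whatever the lens; pixels are square), "cx", "cy" (the principal point, pixels), "position" and "orientation" of the camera in the world. Camera axes: x right, y down, z forward; pixel columns grow to the right and rows downward; lengths in m; the calibration is good to about 2 mm. A picture is of the moment at which its call begins.
- hand_in(): hands the job in, once; it reports no verdict.
The state is a dict: "time": time; "joint_positions": joint angles; "joint_vel": joint speeds; "effort": joint torques, N m; "position": TCP position; "eef_rot": TCP orientation; "contact_force": force on the tool from outside, world axes, zero at the start; "moment": the same for the moment, N m; "gripper_width": finger opening in m.
Only numpy, scipy, OpenCV 4.12 (cv2) and the standard library are available. Lean on these libraries where they do the work, as an engineer would, in place of code of your own. Each camera call takes 0.05 s, during which the arm holds its last target.

TASK

Draw the jig's curved spring arm back until its catch holds it open, and let go of it. Lay the long handle block flat in the jig, snug in the corner against both the fixed edge and the end stop, while the arm is still held back; then press the catch button so that the arm springs in and clamps the block there. Leave the other two dark wood pieces where they are.

Things in the scene. Friction and masses are not known exactly. Their poses are not given: they have to be found in the camera images.
- block_center (a point): Centre (half-way up) of the handle block: plain dark wood, 34 mm along its own x, 110 mm along its own y, 30 mm high (z up), 0.08 to 0.15 kg, loose, lying flat on the green mat (top of the mat 3 mm above the table). It is the long thick one of the three dark wood pieces; the three change places.
- short_block_center (a point): Centre of another dark wood block, 34 x 62 x 30 mm (x, y, z), lying on the mat. Not to be disturbed (more than 30 mm).
- thin_scale_center (a point): Centre of a thin dark wood strip, 32 x 125 x 10 mm (x, y, z), lying on the mat. Not to be disturbed (more than 30 mm).
- jig_corner (a point): Inner corner of the jig's fixed edge and end stop, on the top face of its dark steel plate (185 x 250 mm in x, y, 15 mm thick, screwed down on the mat). Its axes are the jig's: z up, +x towards the fixed edge, +y along the edge away from the stop. A block in place has its 110 mm length along y and its centre at x = -17, y = +55, z = +15 mm.
- edge_mid (a point): Top of the inner face of the jig's fixed edge, half-way along: an aluminium bar 162 mm long, 12 mm thick, 12 mm high above the plate. Inner face: x = 0 in the axes of jig_corner, from y = -12 to +150 mm; the bar lies on its +x side.
- stop_mid (a point): Top of the inner face of the jig's end stop, half-way along: a short aluminium bar 24 mm long, 12 mm thick, 12 mm high above the plate. Inner face: y = 0 in the axes of jig_corner, from x = -24 to 0 mm; the bar lies on its -y side.
- spring_arm (a joint): Angle of the curved steel spring arm on its upright hinge (rad). 0: at rest, jig empty; grows as the arm is drawn back from the fixed edge (clockwise from above). A sprung catch clicks in at about 0.80; end of travel 0.92. Draw it to about 0.87 and let go: it rests on the catch at about 0.8. With the block clamped: about 0.30. Pull at the post: 1.5 N at rest, 4 N at the catch.
- clip_hinge (a point): Top of the hinge of the arm (a 10 mm round bar, its top 13 mm above the plate), on the hinge axis (vertical), 17 mm above the plate; at x = -60, y = +145 mm in the axes of jig_corner.
- draw_post (a point): On the axis of the upright round post at the arm's free end, 30 mm above the plate: 12 mm diameter, its foot on the arm and its top 48 mm above the plate, 127 mm from the hinge axis. Pinch or push it to draw the arm: it circles the hinge. At rest it is at x = -43, y = +20 mm in the axes of jig_corner, on the catch at x = -137, y = +45 mm.
- catch_top (a point): Centre of the top of the catch's round steel thumb button, 22 mm diameter, 28 mm above the plate when up; at x = -60, y = +205 mm in the axes of jig_corner.
- catch (a joint): How far the catch button is pressed down (m): 0 up, 0.008 fully down. It springs up by itself (2.4 N rising to 4.8 N, 1 to 2 N more while it holds the arm) and dips and springs up by itself as the arm clicks in. Pressing it all the way frees the arm, which is damped and swings in within about half a second.
Mind the look-alikes: they are no part of the job. Leave any purple or yellow look-alike of the part that bears block_center alone.

How it is judged:
On the way, in this order (a step that is already met when the one before it is completed fails the run):
1. the arm is drawn back, held by its catch, and the fingers are off it (value of joint spring_arm above 0.72 rad and contact force between the fingers and spring_arm below 0.2 N), for 0.3 s.
2. the block lies flat in the corner (within 6 mm of the edge and of the stop) while the catch still holds the arm back (value of joint spring_arm above 0.72 rad and x of block_center in the frame of jig_corner between -0.023 and -0.0155 m and y of block_center in the frame of jig_corner between 0.0535 and 0.061 m and z of block_center in the frame of jig_corner between 0.012 and 0.018 m and angle between the y axis of block_center and the y axis of jig_corner, either way round below 0.09 rad), for 0.2 s.
At the end, for the whole second after the job is handed in: The block lies flat on the jig plate, within 2 mm of the fixed edge and 3 mm of the end stop, parallel to the edge within 0.035 rad, at rest, with the spring arm pressing on it (more than 1 N, arm at 0.2 to 0.4 rad) and the catch button up again (x of block_center in the frame of jig_corner between -0.019 and -0.0155 m and y of block_center in the frame of jig_corner between 0.0535 and 0.058 m and z of block_center in the frame of jig_corner between 0.0125 and 0.0175 m and angle between the y axis of block_center and the y axis of jig_corner, either way round below 0.035 rad and angle between block_center's own z axis and vertical below 0.05 rad and value of joint spring_arm between 0.2 and 0.4 rad and contact force between spring_arm and block above 1 N and value of joint catch below 0.002 m and linear speed of block below 0.01 m/s); the robot touches nothing.
It fails at once if one of the other two wood pieces is moved more than 30 mm (distance of any of short_block_center, thin_scale_center from where it was at the start of the episode above 0.03 m).
It also fails if it takes over 64 s, if anything falls off the work surface, if the arm or the gripper's body presses on something with over 40 N, if the wrist force passes 120 N, or if a joint passes its speed limit or range.

## Working session

There is one attempt and no reset: what is moved stays moved. The work goes in short steps, Python scripts to look and compute and a shell command to move; the robot and the scene stay as the last step left them, time stands still between calls to the robot, and variables do not carry over. Pictures are saved under pics/ and viewed, and the job is handed in when it is done.

```bash
mkdir -p pics; ls; python3 - <<'E'
from station import *
import cv2,pickle
o=get_obs();print(o)
for n in("scene","top"):
    im=get_image(n);pickle.dump(im,open(f"pics/{n}0.pkl","wb"))
    cv2.imwrite(f"pics/{n}0.png",im["color"][:,:,::-1])
    print(n,im["vertical_fov"],im["cx"],im["cy"],im["position"],im["orientation"])
E
```

```text
pics
{'time': 0.0, 'joint_positions': array([ 1.14378451e+00,  2.17801520e-01,  1.61494353e+00, -2.16007760e-05,
        1.31126246e+00, -1.12173434e-01]), 'joint_vel': array([-5.19881009e-04,  1.48114674e-03,  1.12732677e-03,  7.55371317e-04,
        1.05662978e-03, -5.23454095e-05]), 'effort': array([ 2.38341643e-03, -3.96826959e+01, -3.03857982e+01, -4.79408504e-05,
        9.50135960e-03, -2.42112105e-05]), 'position': array([0.19319096, 0.59359237, 0.2519339 ]), 'eef_rot': array([-3.11526553e-04,  1.56766972e-01,  9.87634881e-01, -1.16659449e-03]), 'contact_force': array([-0.98343296, -0.18813522,  0.55236479]), 'moment': array([-0.01460624,  0.06754417,  0.00288003]), 'gripper_width': 0.08547753390692445}
scene 55.764961800982526 277.71055143426435 204.95332990477203 [ 1.27090221 -0.1279285   0.59937257] [-0.38822971  0.69998619  0.51936319 -0.29926393]
top 43.30503138338166 278.965614373213 204.90981061443156 [0.33997535 0.11901497 1.49310082] [-0.02290728  0.71090547 -0.70202894  0.03527099]
```

View pics/scene0.png

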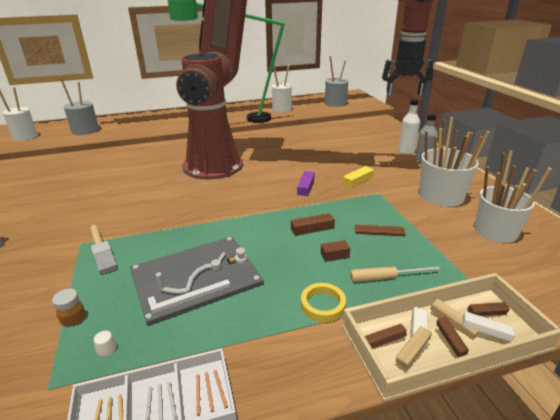

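View pics/top0.png

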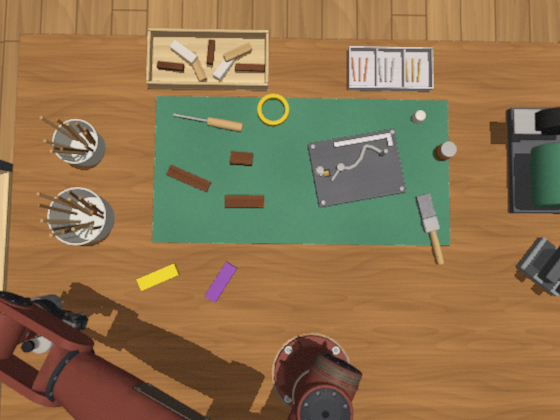

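The top view (up = world +x, left = +y) shows the plate centred near (357,168), edge bar at (362,140), post at (386,150), button at (321,171), long block at (244,201), short block at (241,158) and thin strip at (188,178). Next I zoom in and measure.

```bash
cat > h.py <<'E'
import numpy as np,cv2,pickle
from scipy.spatial.transform import Rotation as R
def cam(im):
    f=im["color"].shape[0]/2/np.tan(np.radians(im["vertical_fov"])/2)
    q=im["orientation"];return f,R.from_quat([q[1],q[2],q[3],q[0]]).as_matrix(),np.array(im["position"])
def ray(im,u,v,z):
    f,M,p=cam(im);d=M@np.array([(u-im["cx"])/f,(v-im["cy"])/f,1]);return p+d*(z-p[2])/d[2]
def proj(im,P):
    f,M,p=cam(im);c=M.T@(np.array(P)-p);return c[0]/c[2]*f+im["cx"],c[1]/c[2]*f+im["cy"]
def deproj(im,u,v):
    f,M,p=cam(im);d=im["z_map"][v,u];return p+M@(np.array([(u-im["cx"])/f,(v-im["cy"])/f,1])*d)
E
python3 - <<'E'
from h import *
t=pickle.load(open("pics/top0.pkl","rb"));s=pickle.load(open("pics/scene0.pkl","rb"))
c=t["color"][120:215,220:415,::-1];cv2.imwrite("pics/topz.png",cv2.resize(c,None,fx=4,fy=4,interpolation=cv2.INTER_CUBIC))
c=s["color"][200:330,110:370,::-1];cv2.imwrite("pics/scz.png",cv2.resize(c,None,fx=3,fy=3,interpolation=cv2.INTER_CUBIC))
for nm,im,z in(("top",t,.033),):
    hsv=cv2.cvtColor(im["color"],cv2.COLOR_RGB2HSV);h,S,V=cv2.split(hsv)
    m=((h<15)|(h>170))&(S>90)&(V<120);m[:,:155]=0;m[:,300:]=0;m[:140]=0;m[215:]=0
    n,l,st,ce=cv2.connectedComponentsWithStats(m.astype(np.uint8))
    for i in range(1,n):
        if st[i,4]<60:continue
        ys,xs=np.where(l==i);d=[deproj(im,x,y)[2] for x,y in zip(xs,ys)]
        print(nm,ce[i],st[i],"z",np.median(d))
        zt=np.median(d);P=np.array([ray(im,x,y,zt)[:2] for x,y in zip(xs,ys)],np.float32)*1000
        print(cv2.minAreaRect(P))
    # plate
    m=(S<60)&(V<110)&(V>20);m[:,:300]=0;m[:,415:]=0;m[:120]=0;m[215:]=0
    m=cv2.morphologyEx(m.astype(np.uint8),cv2.MORPH_CLOSE,np.ones((9,9)))
    cs,_=cv2.findContours(m,cv2.RETR_EXTERNAL,cv2.CHAIN_APPROX_NONE);k=max(cs,key=cv2.contourArea)
    P=np.array([ray(im,x,y,.018)[:2] for x,y in k[:,0]],np.float32)*1000
    print("plate",cv2.minAreaRect(P),cv2.boxPoints(cv2.minAreaRect(P)))
    # bright bar
    m=(V>200)&(S<40);m[:,:325]=0;m[:,400:]=0;m[:128]=0;m[152:]=0
    n,l,st,ce=cv2.connectedComponentsWithStats(m.astype(np.uint8))
    i=1+np.argmax(st[1:,4]);ys,xs=np.where(l==i);P=np.array([ray(im,x,y,.03)[:2] for x,y in zip(xs,ys)],np.float32)*1000
    print("bar",st[i],cv2.minAreaRect(P),cv2.boxPoints(cv2.minAreaRect(P)))
E
```

```text
top [241.02926829 157.75609756] [230 152  23  14 205] z 0.033003671459604256
((589.6423950195312, 201.42474365234375), (59.46903991699219, 34.45557403564453), 85.08483123779297)
top [187.82294264 178.12219451] [167 166  44  26 401] z 0.012984101993595898
((534.1680908203125, 349.72784423828125), (122.79956817626953, 29.509706497192383), 67.06343078613281)
top [243.62462462 202.64864865] [225 196  39  12 333] z 0.03286161808377552
((466.3258361816406, 191.20248413085938), (106.70941925048828, 29.75221824645996), 87.6669921875)
plate ((570.492431640625, -122.79611206054688), (184.03753662109375, 249.75396728515625), 10.851777076721191) [[ 456.60876   -17.476511]
 [ 503.62964  -262.76425 ]
 [ 684.3761   -228.1157  ]
 [ 637.3552     17.172028]]
bar [335 134  57  12 194] ((648.6435546875, -139.79290771484375), (28.842208862304688, 158.27011108398438), 1.9731379747390747) [[ 631.50635   -61.201305]
 [ 636.9557   -219.37758 ]
 [ 665.78076  -218.3845  ]
 [ 660.3314    -60.208237]]
```

View pics/topz.png

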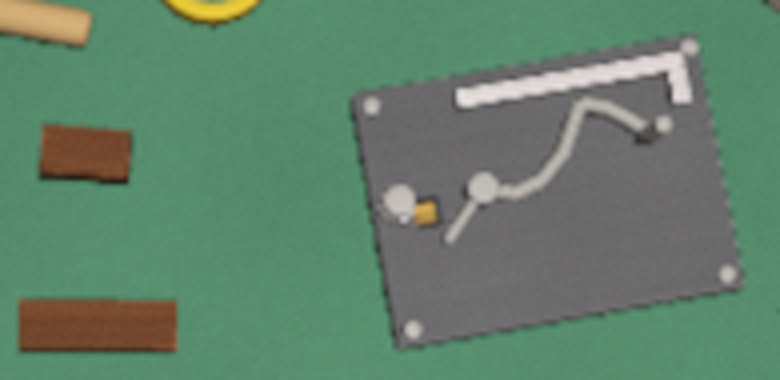

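View pics/scz.png

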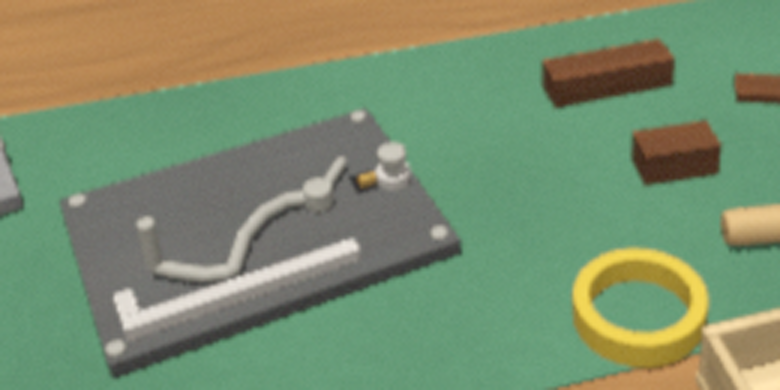

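```bash
python3 - <<'E'
from h import *
t=pickle.load(open("pics/top0.pkl","rb"));s=pickle.load(open("pics/scene0.pkl","rb"))
a=np.radians(10.85);X=np.array([np.cos(a),np.sin(a)]);Y=np.array([-np.sin(a),np.cos(a)])
def top(x,y):return 220+(x+.5)/4-.5,120+(y+.5)/4-.5
def sc(x,y):return 110+(x+.5)/3-.5,200+(y+.5)/3-.5
F=dict(button=((400,199),(391,150),.046,(-60,205)),hinge=((483,187),(317,186),.031,(-60,145)),post=((664,124),(146,223),.066,(-43,20)))
for k,(p,q,z,l) in F.items():
    for nm,im,uv in(("top",t,top(*p)),("scene",s,sc(*q))):
        w=ray(im,*uv,z)[:2]*1000;print(k,nm,w.round(1),"corner",(w-l[0]*X-l[1]*Y).round(1))
# bars: bright in upsampled crop
for nm,im,(x0,x1,y0,y1) in(("top",t,(328,400,126,152)),("scene",s,(143,235,275,315))):
    g=cv2.cvtColor(im["color"],cv2.COLOR_RGB2GRAY)[y0:y1,x0:x1];g=cv2.resize(g,None,fx=8,fy=8,interpolation=cv2.INTER_CUBIC)
    m=(g>150).astype(np.uint8);n,l,st,ce=cv2.connectedComponentsWithStats(m);i=1+np.argmax(st[1:,4])
    ys,xs=np.where(l==i);P=np.array([ray(im,x0+(x+.5)/8-.5,y0+(y+.5)/8-.5,.030)[:2]*1000 for x,y in zip(xs,ys)])
    x=P@X;y=P@Y
    print(nm,"x range",np.percentile(x,[.3,99.7]),"y",np.percentile(y,[.3,99.7]))
    # width profile
    for lo in np.arange(y.min(),y.max(),12):
        k=(y>=lo)&(y<lo+12)
        if k.sum()>5:print(int(lo),x[k].min().round(1),x[k].max().round(1))
E
```

```text
button top [559.6 -16.8] corner [ 657.1 -206.9]
button scene [556.2 -16.6] corner [ 653.7 -206.6]
hinge top [571.2 -76.3] corner [ 657.4 -207.4]
hinge scene [563.1 -75.3] corner [ 649.4 -206.4]
post top [ 611.  -195.8] corner [ 657.  -207.4]
post scene [ 610.9 -195.1] corner [ 656.9 -206.7]
top x range [581.87819981 622.81662741] y [-348.76390734 -176.74314117]
-350 582.8 624.2
-338 580.7 618.6
-326 582.8 618.4
-314 604.6 619.0
-302 604.2 618.8
-290 604.1 618.3
-278 604.4 618.6
-266 604.6 618.7
-254 604.1 618.9
-242 604.3 618.9
-230 604.2 618.4
-218 604.3 618.6
-206 604.5 618.7
-194 604.1 618.7
-182 604.5 618.7
scene x range [579.48757479 619.38379412] y [-339.44243112 -176.60848286]
-339 578.4 619.3
-327 579.6 619.5
-315 602.7 619.4
-303 602.5 619.5
-291 602.6 619.5
-279 603.3 619.3
-267 602.3 619.5
-255 602.4 619.2
-243 602.4 619.4
-231 602.9 619.7
-219 602.7 620.0
-207 602.4 619.9
-195 601.9 619.8
-183 601.9 619.4
```

```bash
cat >> h.py <<'E'
A=np.radians(10.85);JX=np.array([np.cos(A),np.sin(A)]);JY=np.array([-np.sin(A),np.cos(A)]);C=np.array([656.5,-207.3])
def jig(x,y):return C+x*JX+y*JY
def tojig(w):d=np.array(w)-C;return d@JX,d@JY
def delta(o,x,y,z,yaw):
    "target TCP mm, tool-y heading deg -> tool-frame cm (after present axes), and turn about tool z"
    q=o["eef_rot"];M=R.from_quat([q[1],q[2],q[3],q[0]])
    yd=np.radians(yaw);ty=np.array([np.cos(yd),np.sin(yd),0]);tz=np.array([0,0,-1.]);T=R.from_matrix(np.c_[np.cross(ty,tz),ty,tz])
    rv=(M.inv()*T).as_rotvec(degrees=True)
    d=np.array([x,y,z])/1000-o["position"]
    print("t",round(o["time"],2),"pos",(o["position"]*1000).round(1),"F",o["contact_force"].round(1),"w",round(o["gripper_width"],4))
    print("shift now-axes cm",(M.inv().apply(d)*100).round(2),"target-axes cm",(T.inv().apply(d)*100).round(2),"turn",rv.round(2))
E
python3 -m crank '[0,0,0,0,0,7.1,8, 0,0,0,0,0,7.1,5, 0,0,0,0,0,7.1,3, 0,0,0,0,0,7.1,3, 0,0,0,0,0,7.1,3, 0,0,0,0,0,7.1,3, 0,0,0,0,0,7.1,3, 0,0,0,0,0,7.1,3, 0,0,0,0,0,7.1,3, 0,0,0,0,0,7.1,3]' 30
python3 - <<'E'
from station import *;from h import *
p=jig(-43,20);print(p,[jig(*v).round(1) for v in((-144.6,51.4),)])
delta(get_obs(),p[0],p[1],150,-6.3)
E
```

```text
time: 0.93
position: [0.1933, 0.5939, 0.2525]
eef_rot: [0.0, 0.703, 0.711, -0.001]
contact_force: [0.2, 0.3, 0.2]
gripper_width: 0.03
[ 610.5039267  -195.75178626] [array([ 504.8, -184. ])]
t 0.93 pos [193.3 593.9 252.5] F [0.2 0.3 0.2] w 0.03
shift now-axes cm [-79.39  40.88  10.33] target-axes cm [-73.91  50.13  10.25] turn [-0.03  0.08  6.91]
```

```bash

python3 -m crank '[0,0,0,0,0,6.9,3, -3.36,2.28,0,0,0,0,3, -3.36,2.28,0,0,0,0,3, -3.36,2.28,0,0,0,0,3, -3.36,2.28,0,0,0,0,3, -3.36,2.28,0,0,0,0,3, -3.36,2.28,0,0,0,0,3, -3.36,2.28,0,0,0,0,3, -3.36,2.28,0,0,0,0,3, -3.36,2.28,0,0,0,0,3]'
python3 -m crank '[-3.36,2.28,0,0,0,0,3, -3.36,2.28,0,0,0,0,3, -3.36,2.28,0,0,0,0,3, -3.36,2.28,0,0,0,0,3, -3.36,2.28,0,0,0,0,3, -3.36,2.28,0,0,0,0,3, -3.36,2.28,0,0,0,0,3, -3.36,2.28,0,0,0,0,3, -3.36,2.28,0,0,0,0,3, -3.36,2.28,0,0,0,0,3]'
python3 - <<'E'
from station import *;from h import *
p=jig(-43,20)
delta(get_obs(),p[0],p[1],150,-6.3)
E
```

```text
time: 1.77
position: [0.3664, 0.2704, 0.2529]
eef_rot: [-0.0, 0.743, 0.67, -0.0]
contact_force: [0.5, -0.5, -0.6]
gripper_width: 0.0302
time: 2.6
position: [0.5585, -0.0874, 0.2527]
eef_rot: [-0.0, 0.743, 0.669, -0.0]
contact_force: [0.6, 1.4, 0.6]
gripper_width: 0.0301
t 2.6 pos [558.5 -87.4 252.7] F [0.6 1.4 0.6] w 0.0301
shift now-axes cm [-10.24   6.3   10.26] target-axes cm [-10.2    6.35  10.27] turn [-0.05 -0.02  0.34]
```

```bash

python3 -m crank '[-3.4,2.12,0,0,0,0,3.4, -3.4,2.12,0,0,0,0,3.4, -3.4,2.1,0,0,0,0,3.4, 0,0,3,0,0,0,3.4, 0,0,3,0,0,0,3.4, 0,0,3,0,0,0,3.4, 0,0,3,0,0,0,3.4, 0,0,0,0,0,0,3.4, 0,0,0,0,0,0,3.4, 0,0,0,0,0,0,3.4]'
python3 - <<'E'
from station import *;from h import *
p=jig(-43,20)
delta(get_obs(),p[0],p[1],58,-6.3)
for n in("scene","top"):
    im=get_image(n);c=im["color"];c=c[200:330,110:370] if n=="scene" else c[100:230,300:450]
    cv2.imwrite(f"pics/{n}1.png",cv2.resize(c[:,:,::-1],None,fx=3,fy=3,interpolation=cv2.INTER_CUBIC))
E
```

```text
time: 3.43
position: [0.6116, -0.1938, 0.1346]
eef_rot: [0.001, 0.743, 0.67, 0.0]
contact_force: [0.2, 0.3, 1.1]
gripper_width: 0.034
t 3.43 pos [ 611.6 -193.8  134.6] F [0.2 0.3 1.1] w 0.034
shift now-axes cm [-0.2  -0.11  7.66] target-axes cm [-0.21 -0.09  7.66] turn [0.09 0.03 0.37]
```

View pics/scene1.png

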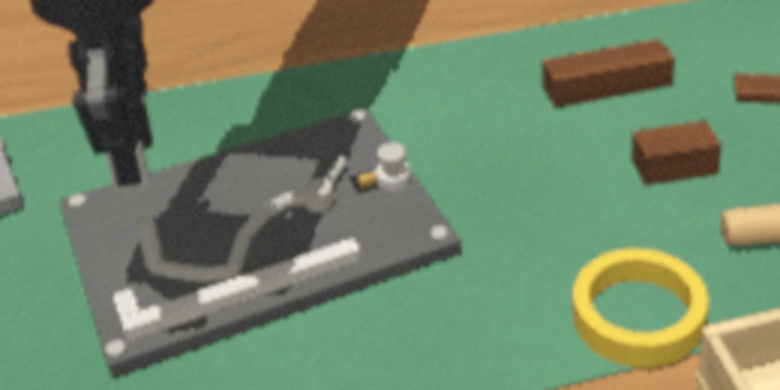

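```bash

python3 -m crank '[-0.2,-0.1,0,0,0,0,3.4, 0,0,2.5,0,0,0,3.4, 0,0,2.5,0,0,0,3.4, 0,0,2.6,0,0,0,3.4, 0,0,0,0,0,0,3.4, 0,0,0,0,0,0,1, 0,0,0,0,0,0,1, 0,0,0,0,0,0,1, 0,0,0,0,0,0,1, 0,0,0,0,0,0,1]' 20
python3 - <<'E'
from station import *;from h import *
o=get_obs()
p=jig(-43,20)
delta(o,p[0],p[1],58,-6.3)
q=o["eef_rot"];M=R.from_quat([q[1],q[2],q[3],q[0]])
r=np.array([17,-125.])
P=[]
for th in np.linspace(0,.875,11):
    c,s=np.cos(th),np.sin(th);P.append(jig(-60+c*r[0]+s*r[1],145-s*r[0]+c*r[1]))
for d in np.diff(P,axis=0):print((M.inv().apply([d[0],d[1],0])/10).round(2))
for n in("scene",):
    im=get_image(n);c=im["color"];c=c[200:330,110:370]
    cv2.imwrite(f"pics/{n}2.png",cv2.resize(c[:,:,::-1],None,fx=3,fy=3,interpolation=cv2.INTER_CUBIC))
E
```

```text
time: 4.37
position: [0.6112, -0.196, 0.0593]
eef_rot: [0.002, 0.743, 0.67, 0.001]
contact_force: [1.6, 0.5, -0.5]
gripper_width: 0.0111
t 4.37 pos [ 611.2 -196.    59.3] F [ 1.6  0.5 -0.5] w 0.0111
shift now-axes cm [ 0.01 -0.08  0.13] target-axes cm [ 0.01 -0.08  0.13] turn [0.22 0.07 0.37]
[-0.41 -1.02 -0.  ]
[-0.32 -1.06 -0.  ]
[-0.23 -1.08 -0.  ]
[-0.13 -1.1  -0.  ]
[-0.04 -1.1  -0.  ]
[ 0.06 -1.1  -0.  ]
[ 0.15 -1.09 -0.  ]
[ 0.25 -1.07 -0.  ]
[ 0.34 -1.05 -0.  ]
[ 0.43 -1.01 -0.  ]
```

View pics/scene2.png

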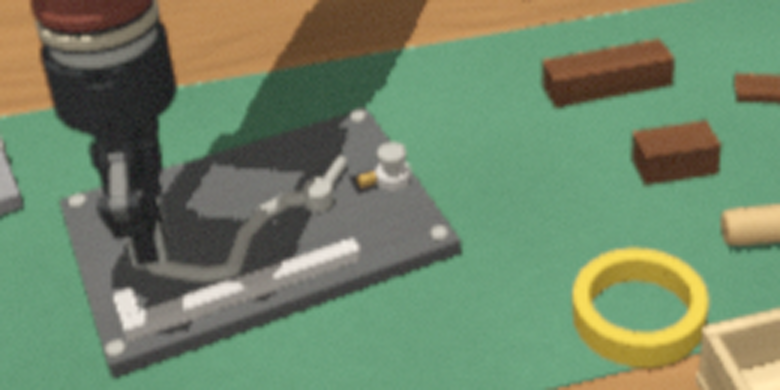

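The fingers straddle and pinch the post (opening 11 mm). Now drawing along the arc.

```bash

python3 -m crank '[-0.41,-1.02,0,0,0,0,1, -0.32,-1.06,0,0,0,0,1, -0.23,-1.08,0,0,0,0,1, -0.13,-1.1,0,0,0,0,1, -0.04,-1.1,0,0,0,0,1, 0.06,-1.1,0,0,0,0,1, 0.15,-1.09,0,0,0,0,1, 0.25,-1.07,0,0,0,0,1, 0.34,-1.05,0,0,0,0,1, 0.4,-0.95,0,0,0,0,1]'
python3 - <<'E'
from station import *;from h import *
o=get_obs()
p=jig(-144.6,51.4)
delta(o,p[0],p[1],58,-6.3)
im=get_image("scene");c=im["color"][200:330,110:370]
cv2.imwrite(f"pics/scene3.png",cv2.resize(c[:,:,::-1],None,fx=3,fy=3,interpolation=cv2.INTER_CUBIC))
E
```

```text
time: 5.25
position: [0.5067, -0.1874, 0.0596]
eef_rot: [0.006, 0.743, 0.669, 0.0]
contact_force: [3.0, -8.7, -3.1]
gripper_width: 0.011
t 5.25 pos [ 506.7 -187.4   59.6] F [ 3.  -8.7 -3.1] w 0.011
shift now-axes cm [ 0.32 -0.23  0.16] target-axes cm [ 0.31 -0.23  0.16] turn [0.5  0.38 0.35]
```

View pics/scene3.png

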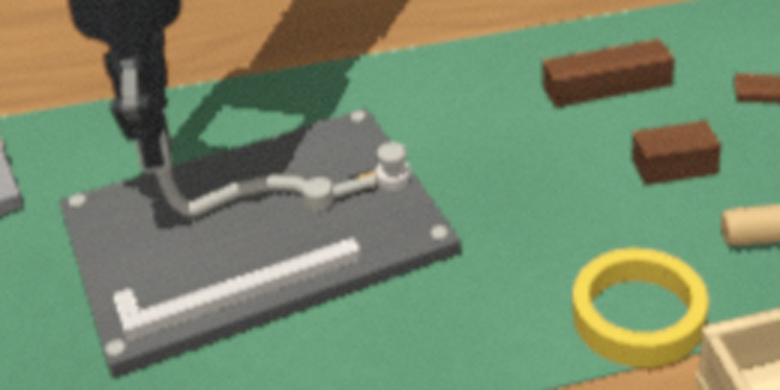

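```bash

python3 -m crank '[0,0,0,0,0,0,1, 0,0,0,0,0,0,1, 0,0,0,0,0,0,1, 0,0,0,0,0,0,1, 0,0,0,0,0,0,2, 0,0,0,0,0,0,3, 0,0,0,0,0,0,4, 0,0,0,0,0,0,5, 0,0,0,0,0,0,5, 0,0,0,0,0,0,5]'
python3 - <<'E'
from station import *;from h import *
o=get_obs()
p=jig(-137,45)
delta(o,p[0],p[1],58,-6.3)
im=get_image("scene");c=im["color"][200:330,110:370]
cv2.imwrite(f"pics/scene4.png",cv2.resize(c[:,:,::-1],None,fx=3,fy=3,interpolation=cv2.INTER_CUBIC))
E
```

```text
time: 6.13
position: [0.5033, -0.183, 0.0568]
eef_rot: [-0.001, 0.743, 0.67, -0.0]
contact_force: [-0.3, 0.6, 0.1]
gripper_width: 0.05
t 6.13 pos [ 503.3 -183.    56.8] F [-0.3  0.6  0.1] w 0.05
shift now-axes cm [-0.48  1.08 -0.13] target-axes cm [-0.48  1.08 -0.12] turn [-0.11 -0.05  0.38]
```

View pics/scene4.png

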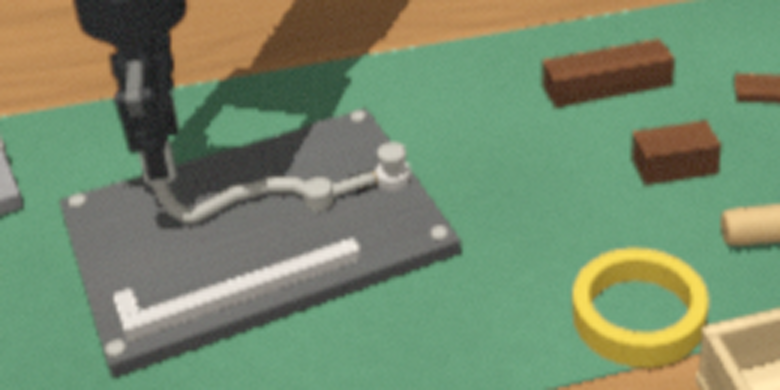

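```bash

python3 -m crank '[0,0,0,0,0,0,7, 0,0,0,0,0,0,7, 0,0,-2,0,0,0,7, 0,0,-3,0,0,0,7, 0,0,-3,0,0,0,7, 0,0,-3,0,0,0,7, 0,0,-3,0,0,0,7, 3.5,0,0,0,0,0,7, 3.5,0,0,0,0,0,7, 3.5,0,0,0,0,0,7]'
python3 - <<'E'
from station import *;from h import *
o=get_obs()
B=[]
for nm,x0,x1,y0,y1 in(("top",215,275,188,215),("scene",282,345,208,242)):
    im=get_image(nm);hs=cv2.resize(im["color"][y0:y1,x0:x1],None,fx=8,fy=8,interpolation=cv2.INTER_CUBIC).astype(float)
    m=(hs[:,:,0]>hs[:,:,1]).astype(np.uint8)
    n,l,st,ce=cv2.connectedComponentsWithStats(m);i=1+np.argmax(st[1:,4]);m=(l==i).astype(np.uint8)
    cs,_=cv2.findContours(m,0,cv2.CHAIN_APPROX_NONE);k=max(cs,key=cv2.contourArea)[:,0]
    uv=[(x0+(x+.5)/8-.5,y0+(y+.5)/8-.5) for x,y in k]
    P=np.array([ray(im,*p,.033)[:2]*1000 for p in uv],np.float32)
    print(nm,cv2.minAreaRect(P))
    vis=cv2.drawContours(hs[:,:,::-1].astype(np.uint8).copy(),cs,-1,(0,255,0),1);cv2.imwrite(f"pics/blk_{nm}.png",vis)
    if nm=="scene":
        c=im["color"][200:330,110:370];cv2.imwrite(f"pics/scene5.png",cv2.resize(c[:,:,::-1],None,fx=3,fy=3,interpolation=cv2.INTER_CUBIC))
delta(o,466,191,150,-2.3)
E
```

```text
time: 7.02
position: [0.5155, -0.0787, 0.1986]
eef_rot: [0.001, 0.743, 0.669, 0.001]
contact_force: [1.4, 0.4, -0.1]
gripper_width: 0.0699
top ((470.15606689453125, 190.76446533203125), (35.40999221801758, 109.81098175048828), 0.5283953547477722)
scene ((487.65802001953125, 185.70730590820312), (70.28512573242188, 121.28837585449219), 0.9456631541252136)
t 7.02 pos [515.5 -78.7 198.6] F [ 1.4  0.4 -0.1] w 0.0699
shift now-axes cm [26.3  -7.78  4.83] target-axes cm [26.75 -6.02  4.86] turn [ 0.13  0.02 -3.76]
```

View pics/blk_top.png

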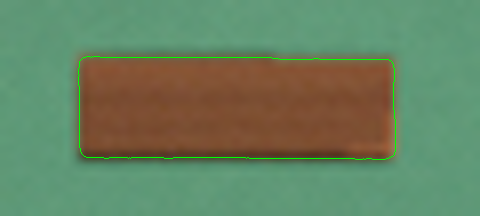

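View pics/scene5.png

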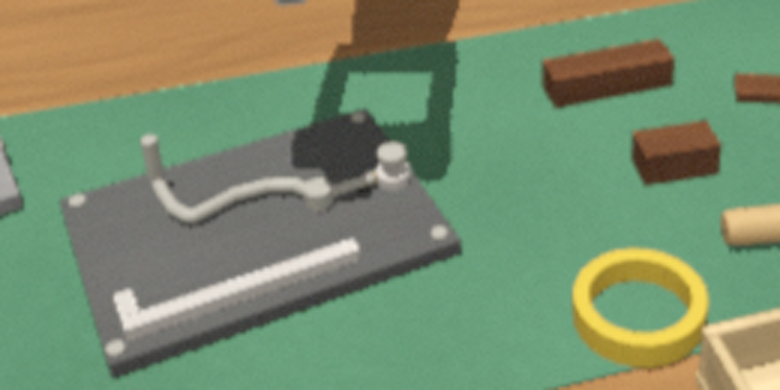

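```bash

python3 - <<'E'
from station import *;from h import *
delta(get_obs(),469.8,190.8,100,0.3)
E
```

```text
t 7.12 pos [514.8 -75.2 197.3] F [0.7 0.1 0.2] w 0.07
shift now-axes cm [26.   -7.1   9.79] target-axes cm [26.62 -4.36  9.73] turn [-0.02 -0.12 -5.97]
```

```bash

python3 -m crank '[0,0,0,0,0,-6,7, 3.33,-0.54,0,0,0,0,7, 3.33,-0.54,0,0,0,0,7, 3.33,-0.54,0,0,0,0,7, 3.33,-0.54,0,0,0,0,7, 3.33,-0.54,1.5,0,0,0,7, 3.33,-0.54,2,0,0,0,7, 3.33,-0.54,2,0,0,0,7, 3.31,-0.58,2,0,0,0,7, 0,0,2,0,0,0,7]'
python3 -m crank '[0,0,0,0,0,0,7, 0,0,0,0,0,0,7, 0,0,0,0,0,0,7, 0,0,0,0,0,0,7,0,0,0,0,0,0,7, 0,0,0,0,0,0,7, 0,0,0,0,0,0,7, 0,0,0,0,0,0,7,0,0,0,0,0,0,7, 0,0,0,0,0,0,7]'
python3 - <<'E'
from station import *;from h import *
delta(get_obs(),469.8,190.8,40,0.3)
im=get_image("scene");c=im["color"][150:280,220:480]
cv2.imwrite(f"pics/scene6.png",cv2.resize(c[:,:,::-1],None,fx=3,fy=3,interpolation=cv2.INTER_CUBIC))
E
```

```text
time: 7.95
position: [0.4702, 0.191, 0.1016]
eef_rot: [-0.001, 0.705, 0.709, 0.001]
contact_force: [0.1, -1.2, 0.5]
gripper_width: 0.0699
time: 8.78
position: [0.4711, 0.1868, 0.1024]
eef_rot: [0.0, 0.707, 0.707, 0.0]
contact_force: [0.4, 0.8, 0.3]
gripper_width: 0.0699
t 8.78 pos [471.1 186.8 102.4] F [0.4 0.8 0.3] w 0.0699
shift now-axes cm [ 0.4  -0.13  6.24] target-axes cm [ 0.4  -0.13  6.24] turn [ 0.01 -0.   -0.24]
```

View pics/scene6.png

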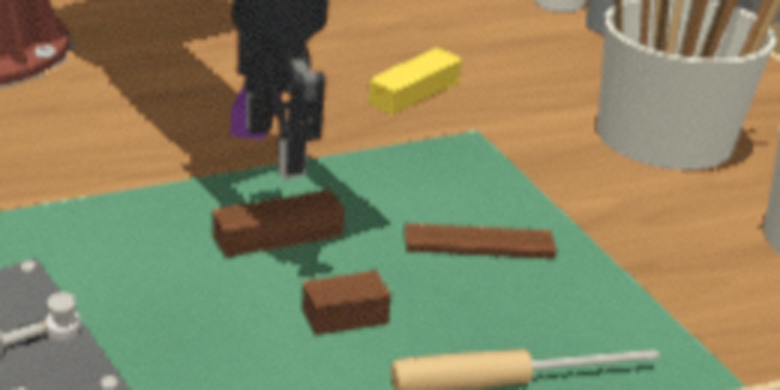

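```bash

python3 -m crank '[0.4,-0.13,0,0,0,-0.2,7, 0,0,2.2,0,0,0,7, 0,0,2.2,0,0,0,7, 0,0,1.84,0,0,0,7, 0,0,0,0,0,0,7, 0,0,0,0,0,0,5, 0,0,0,0,0,0,3, 0,0,0,0,0,0,3, 0,0,0,0,0,0,3, 0,0,0,0,0,0,3]' 40
python3 - <<'E'
from station import *;from h import *
delta(get_obs(),469.8,190.8,40,0.3)
im=get_image("scene");c=im["color"][150:280,220:480]
cv2.imwrite(f"pics/scene7.png",cv2.resize(c[:,:,::-1],None,fx=3,fy=3,interpolation=cv2.INTER_CUBIC))
E
```

```text
time: 9.67
position: [0.4714, 0.1914, 0.0416]
eef_rot: [0.001, 0.705, 0.709, 0.002]
contact_force: [-0.1, 0.9, 4.7]
gripper_width: 0.0328
t 9.67 pos [471.4 191.4  41.6] F [-0.1  0.9  4.7] w 0.0328
shift now-axes cm [-0.06 -0.16  0.16] target-axes cm [-0.06 -0.16  0.16] turn [ 0.2  -0.06 -0.03]
```

View pics/scene7.png

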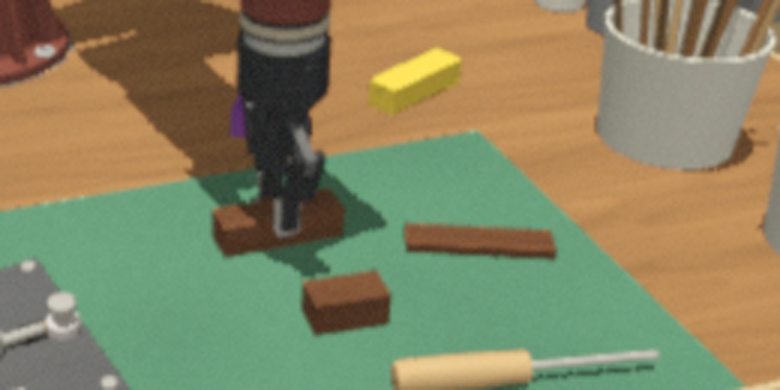

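```bash

python3 -m crank '[0,0,-2,0,0,0,3, 0,0,-3,0,0,0,3, 0,0,-3,0,0,0,3, 0,0,-1,0,0,-5.3,3, 0,0,0,0,0,-5.3,3, 0,0,0,0,0,0,3, 0,0,0,0,0,0,3, 0,0,0,0,0,0,3, 0,0,0,0,0,0,3, 0,0,0,0,0,0,3]' 40
python3 - <<'E'
from station import *;from h import *
p=jig(-20,58.6);print(p)
delta(get_obs(),*p,132,10.85)
E
```

```text
time: 10.55
position: [0.4691, 0.1907, 0.129]
eef_rot: [-0.001, 0.637, 0.771, -0.001]
contact_force: [1.3, -1.1, -0.7]
gripper_width: 0.0327
[ 625.82675969 -153.51234037]
t 10.55 pos [469.1 190.7 129. ] F [ 1.3 -1.1 -0.7] w 0.0327
shift now-axes cm [-36.75   8.94  -0.31] target-axes cm [-36.76   8.91  -0.3 ] turn [-0.1   0.01 -0.04]
```

```bash

python3 -m crank '[-1.5,0.36,0,0,0,0,3, -3,0.72,0,0,0,0,3, -3,0.72,0,0,0,0,3, -3,0.72,0,0,0,0,3, -3,0.72,0,0,0,0,3, -3,0.72,0,0,0,0,3, -3,0.72,0,0,0,0,3, -3,0.72,0,0,0,0,3, -3,0.72,0,0,0,0,3, -3,0.72,0,0,0,0,3]'
python3 -m crank '[-3,0.72,0,0,0,0,3, -2.5,0.6,0,0,0,0,3, -1.76,0.75,0,0,0,0,3, 0,0,0,0,0,0,3, 0,0,0,0,0,0,3, 0,0,0,0,0,0,3, 0,0,0,0,0,0,3, 0,0,0,0,0,0,3, 0,0,0,0,0,0,3, 0,0,0,0,0,0,3]'
python3 - <<'E'
from station import *;from h import *
p=jig(-20,58.6)
o=get_obs();delta(o,*p,59,10.85);print(tojig(o["position"][:2]*1000))
for n,(x0,x1,y0,y1) in dict(scene=(110,370,190,320),top=(300,430,110,220)).items():
    im=get_image(n);c=im["color"][y0:y1,x0:x1];cv2.imwrite(f"pics/{n}8.png",cv2.resize(c[:,:,::-1],None,fx=3,fy=3,interpolation=cv2.INTER_CUBIC))
E
```

```text
time: 11.38
position: [0.5907, -0.0775, 0.1292]
eef_rot: [-0.001, 0.637, 0.771, -0.0]
contact_force: [0.8, 0.1, -0.6]
gripper_width: 0.0328
time: 12.22
position: [0.6245, -0.1427, 0.1299]
eef_rot: [-0.0, 0.637, 0.771, -0.0]
contact_force: [-0.3, -0.3, -1.8]
gripper_width: 0.0329
t 12.22 pos [ 624.5 -142.7  129.9] F [-0.3 -0.3 -1.8] w 0.0329
shift now-axes cm [-1.09 -0.07  7.09] target-axes cm [-1.08 -0.07  7.09] turn [-0.01 -0.01  0.07]
(np.float64(-19.310538449478994), np.float64(69.44947361921085))
```

View pics/scene8.png

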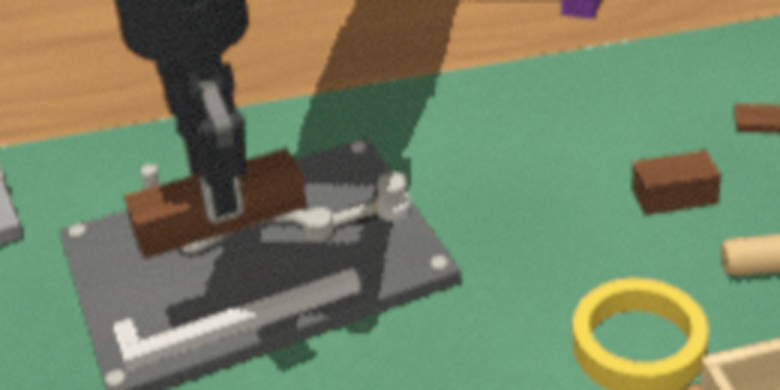

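```bash

python3 -m crank '[-1.08,-0.1,0,0,0,0,3, 0,0,1.5,0,0,0,3, 0,0,2,0,0,0,3, 0,0,2,0,0,0,3, 0,0,1,0,0,0,3, 0,0,0,0,0,0,3, 0,0,0,0,0,0,3, 0,0,0,0,0,0,3, 0,0,0,0,0,0,3, 0,0,0,0,0,0,3]'
python3 - <<'E'
from station import *;from h import *
p=jig(-20,58.6)
o=get_obs();delta(o,*p,57,10.85);print(tojig(o["position"][:2]*1000))
for n,(x0,x1,y0,y1) in dict(scene=(110,370,190,320),top=(300,430,110,220)).items():
    im=get_image(n);c=im["color"][y0:y1,x0:x1];cv2.imwrite(f"pics/{n}9.png",cv2.resize(c[:,:,::-1],None,fx=3,fy=3,interpolation=cv2.INTER_CUBIC))
E
```

```text
time: 13.15
position: [0.6269, -0.1548, 0.0666]
eef_rot: [0.001, 0.637, 0.771, 0.0]
contact_force: [-0.4, 0.4, -2.1]
gripper_width: 0.033
t 13.15 pos [ 626.9 -154.8   66.6] F [-0.4  0.4 -2.1] w 0.033
shift now-axes cm [ 0.14 -0.09  0.96] target-axes cm [ 0.14 -0.08  0.96] turn [0.14 0.09 0.02]
(np.float64(-19.166215403735492), np.float64(57.16967828186216))
```

View pics/scene9.png

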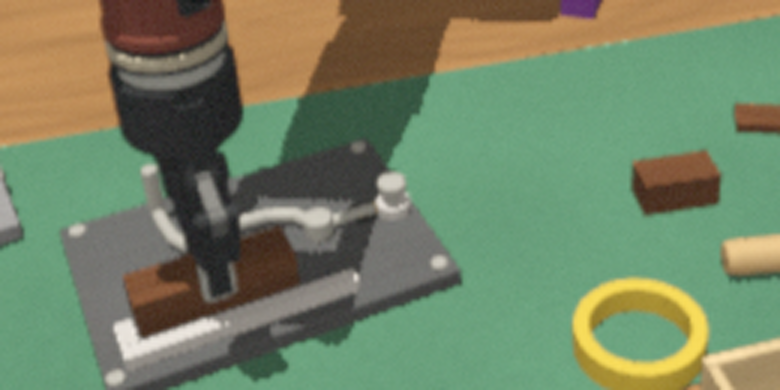

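View pics/top9.png

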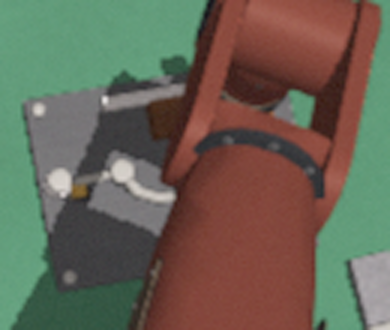

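```bash

python3 -m crank '[0.1,-0.05,0,0,0,0,3, 0,0,0.4,0,0,0,3, 0,0,0.4,0,0,0,3, 0,0,0.1,0,0,0,3, 0,0,0.05,0,0,0,3, 0,0,0,0,0,0,3, 0,0,0,0,0,0,3, 0,0,0,0,0,0,3, 0,0,0,0,0,0,3, 0,0,0,0,0,0,3]'
python3 - <<'E'
from station import *;from h import *
p=jig(-17,55)
o=get_obs();delta(o,*p,57,10.85);print(tojig(o["position"][:2]*1000))
E
```

```text
time: 14.08
position: [0.6255, -0.1535, 0.0567]
eef_rot: [0.0, 0.637, 0.771, 0.0]
contact_force: [-1.6, 0.4, 5.7]
gripper_width: 0.033
t 14.08 pos [ 625.5 -153.5   56.7] F [-1.6  0.4  5.7] w 0.033
shift now-axes cm [-0.36  0.33 -0.03] target-axes cm [-0.36  0.33 -0.03] turn [0.03 0.02 0.02]
(np.float64(-20.318841880861672), np.float64(58.63240985099974))
```

```bash

python3 -m crank '[-0.05,0,0,0,0,0,3, -0.05,0,0,0,0,0,3, -0.05,0,0,0,0,0,3, -0.05,0,0,0,0,0,3, -0.05,0,0,0,0,0,3, 0,0.05,0,0,0,0,3, 0,0.05,0,0,0,0,3, 0,0.05,0,0,0,0,3, 0,0,0,0,0,0,3, 0,0,0,0,0,0,3]' 40
python3 - <<'E'
from station import *;from h import *
p=jig(-17,55)
o=get_obs();delta(o,*p,57,10.85);print(tojig(o["position"][:2]*1000));F=o["contact_force"];print("Fjig",F[:2]@JX,F[:2]@JY)
E
```

```text
time: 14.92
position: [0.6258, -0.1538, 0.0567]
eef_rot: [-0.003, 0.637, 0.771, -0.0]
contact_force: [-5.3, 4.5, 11.0]
gripper_width: 0.033
t 14.92 pos [ 625.8 -153.8   56.7] F [-5.3  4.5 11. ] w 0.033
shift now-axes cm [-0.33  0.31 -0.03] target-axes cm [-0.33  0.31 -0.03] turn [-0.2  -0.23  0.02]
(np.float64(-20.065564956982715), np.float64(58.28919319459897))
Fjig -4.357794434871764 5.4215006857790655
```

```bash

python3 -m crank '[0,0,-0.1,0,0,0,3, 0,0,-0.05,0,0,0,3, 0,0,-0.05,0,0,0,3, 0,0,0,0,0,0,3, 0,0,0,0,0,0,3, 0,0,0,0,0,0,3, 0,0,0,0,0,0,3, 0,0,0,0,0,0,3, 0,0,0,0,0,0,3, 0,0,0,0,0,0,3]' 40
cat >> h.py <<'E'
def st(o):
    F=o["contact_force"];print("jig xy",np.round(tojig(o["position"][:2]*1000),1),"Fjig",round(F[:2]@JX,1),round(F[:2]@JY,1),round(F[2],1),"z",round(o["position"][2]*1000,1),"w",round(o["gripper_width"],4))
E
python3 - <<'E'
from station import *;from h import *
st(get_obs())
E
```

```text
time: 15.75
position: [0.627, -0.1556, 0.0574]
eef_rot: [-0.0, 0.637, 0.771, -0.0]
contact_force: [0.6, -0.2, -1.7]
gripper_width: 0.0333
jig xy [-19.3  56.3] Fjig 0.5 -0.3 -1.7 z 57.4 w 0.0333
```

```bash

python3 -m crank '[-0.05,0,0,0,0,0,3, -0.05,0,0,0,0,0,3, -0.05,0,0,0,0,0,3, 0,0.05,0,0,0,0,3, 0,0.05,0,0,0,0,3, 0,0.05,0,0,0,0,3, 0,0.05,0,0,0,0,3, 0,0,0,0,0,0,3, 0,0,0,0,0,0,3, 0,0,0,0,0,0,3]' 40
python3 - <<'E'
from station import *;from h import *
st(get_obs())
E
```

```text
time: 16.58
position: [0.6285, -0.1562, 0.0569]
eef_rot: [-0.001, 0.637, 0.771, -0.0]
contact_force: [-3.0, 2.1, -0.7]
gripper_width: 0.0332
jig xy [-17.9  55.4] Fjig -2.5 2.7 -0.7 z 56.9 w 0.0332
```

```bash

python3 -m crank '[-0.05,0,0,0,0,0,3, -0.05,0,0,0,0,0,3, -0.05,0,0,0,0,0,3, 0,0.05,0,0,0,0,3, 0,0.05,0,0,0,0,3, 0,0.05,0,0,0,0,3, 0,0,0,0,0,0,3, 0,0,0,0,0,0,3, 0,0,0,0,0,0,3, 0,0,0,0,0,0,3]' 40
python3 - <<'E'
from station import *;from h import *
st(get_obs())
for n,(x0,x1,y0,y1) in dict(scene=(110,370,190,320),top=(300,430,110,220)).items():
    im=get_image(n);c=im["color"][y0:y1,x0:x1];cv2.imwrite(f"pics/{n}10.png",cv2.resize(c[:,:,::-1],None,fx=3,fy=3,interpolation=cv2.INTER_CUBIC))
E
```

```text
time: 17.42
position: [0.6288, -0.1563, 0.0569]
eef_rot: [-0.003, 0.637, 0.771, -0.001]
contact_force: [-6.1, 5.9, 3.4]
gripper_width: 0.0331
jig xy [-17.6  55.3] Fjig -4.9 6.9 3.4 z 56.9 w 0.0331
```

View pics/scene10.png

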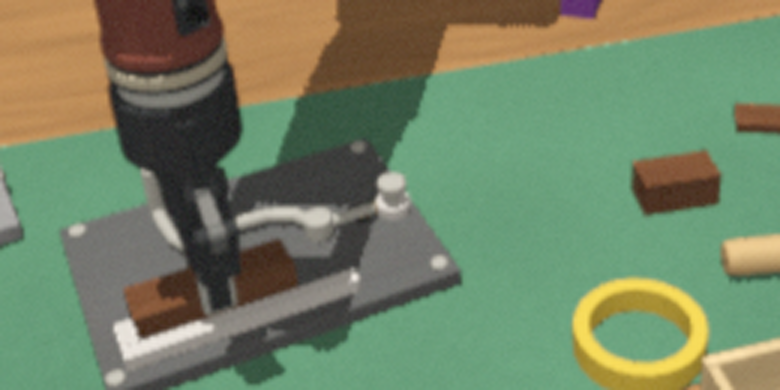

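```bash

python3 -m crank '[0,0,0.05,0,0,0,3, 0,0,0,0,0,0,3, 0,0,0,0,0,0,4, 0,0,0,0,0,0,5.5, 0,0,0,0,0,0,5.5, 0,0,0,0,0,0,5.5, 0,0,-1.5,0,0,0,5.5, 0,0,-3,0,0,0,5.5, 0,0,-3,0,0,0,5.5, 0,0,-3,0,0,0,5.5]' 40
python3 -m crank '[3.5,0,0,0,0,0,3, 4,0,0,0,0,0,3, 4,0,0,0,0,0,1, 4,0,0,0,0,0,0.5, 4,0,0,0,0,0,0.5, 0,0,0,0,0,0,0, 0,0,0,0,0,0,0, 0,0,0,0,0,0,0, 0,0,0,0,0,0,0, 0,0,0,0,0,0,0]' 20
python3 - <<'E'
from station import *;from h import *
o=get_obs();st(o);p=jig(-60,205);print(p);delta(o,*p,80,10.85)
t=get_image("top");pickle.dump(t,open("pics/t11.pkl","wb"))
for n,(x0,x1,y0,y1) in dict(scene=(110,370,190,320),top=(300,430,110,220)).items():
    im=t if n=="top" else get_image(n);c=im["color"][y0:y1,x0:x1];cv2.imwrite(f"pics/{n}11.png",cv2.resize(c[:,:,::-1],None,fx=4 if n=="top" else 3,fy=4 if n=="top" else 3,interpolation=cv2.INTER_CUBIC))
E
```

```text
time: 18.35
position: [0.6311, -0.1582, 0.164]
eef_rot: [0.0, 0.637, 0.771, 0.0]
contact_force: [1.1, 0.0, -0.4]
gripper_width: 0.0549
time: 19.18
position: [0.5949, 0.0321, 0.1623]
eef_rot: [0.0, 0.638, 0.77, 0.0]
contact_force: [-1.0, -0.0, -0.3]
gripper_width: 0.0001
jig xy [-15.5 246.7] Fjig -1.0 0.1 -0.3 z 162.3 w 0.0001
[558.98371631 -17.25901911]
t 19.18 pos [594.9  32.1 162.3] F [-1.  -0.  -0.3] w 0.0001
shift now-axes cm [-4.17 -4.45  8.23] target-axes cm [-4.17 -4.45  8.23] turn [ 0.05  0.03 -0.1 ]
```

View pics/scene11.png

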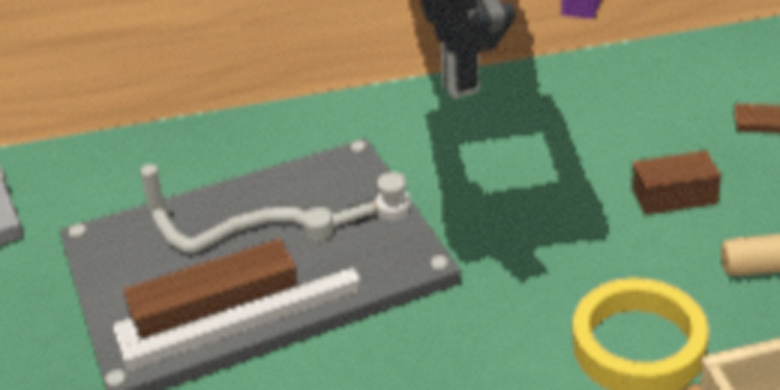

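View pics/top11.png

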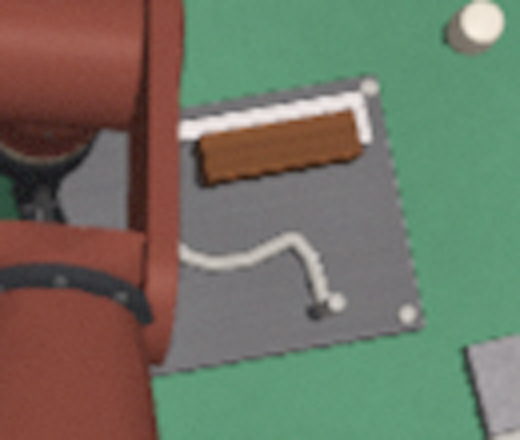

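The block sits flat against edge bar and stop, arm still held back. A quick measurement of its pose.

```bash
python3 - <<'E'
from h import *
im=pickle.load(open("pics/t11.pkl","rb"));x0,x1,y0,y1=345,395,133,160
hs=cv2.resize(im["color"][y0:y1,x0:x1],None,fx=8,fy=8,interpolation=cv2.INTER_CUBIC).astype(float)
m=((hs[:,:,0]-hs[:,:,2])>25).astype(np.uint8);cs,_=cv2.findContours(m,0,cv2.CHAIN_APPROX_NONE);k=max(cs,key=cv2.contourArea)[:,0]
P=np.array([tojig(ray(im,x0+(x+.5)/8-.5,y0+(y+.5)/8-.5,.048)[:2]*1000) for x,y in k],np.float32)
print(cv2.minAreaRect(P))
E
```

```text
((-19.4926815032959, 56.953739166259766), (113.83761596679688, 37.25607681274414), 89.77157592773438)
```

```bash

python3 -m crank '[-2.1,-2.2,0,0,0,0,0, -2.07,-2.25,0,0,0,0,0, 0,0,2,0,0,0,0, 0,0,2,0,0,0,0, 0,0,2,0,0,0,0, 0,0,1.8,0,0,0,0, 0,0,0,0,0,0,0, 0,0,0,0,0,0,0, 0,0,0,0,0,0,0, 0,0,0,0,0,0,0]'
python3 - <<'E'
from station import *;from h import *
o=get_obs();st(o);p=jig(-60,205);delta(o,*p,57,10.85)
im=get_image("scene");c=im["color"][190:320,110:370];cv2.imwrite(f"pics/scene12.png",cv2.resize(c[:,:,::-1],None,fx=3,fy=3,interpolation=cv2.INTER_CUBIC))
E
```

```text
time: 20.12
position: [0.5599, -0.0162, 0.0856]
eef_rot: [0.001, 0.637, 0.771, 0.001]
contact_force: [-0.1, 0.6, 0.2]
gripper_width: 0.0003
jig xy [-58.9 205.9] Fjig 0.0 0.6 0.2 z 85.6 w 0.0003
t 20.12 pos [559.9 -16.2  85.6] F [-0.1  0.6  0.2] w 0.0003
shift now-axes cm [-0.09 -0.12  2.86] target-axes cm [-0.09 -0.11  2.86] turn [ 0.17  0.06 -0.01]
```

View pics/scene12.png

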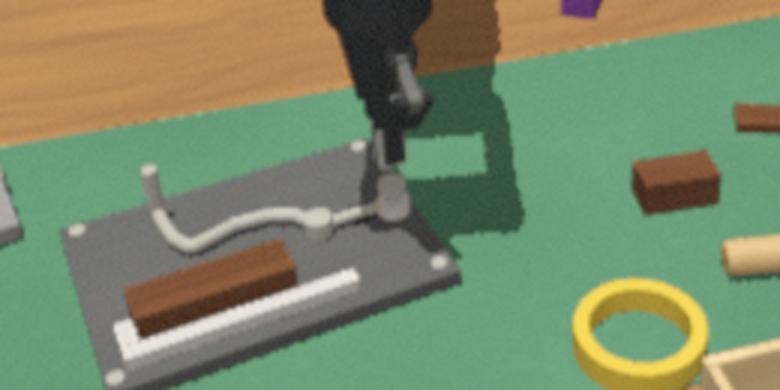

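```bash

python3 -m crank '[-0.1,-0.1,1,0,0,0,0, 0,0,0.6,0,0,0,0, 0,0,0.4,0,0,0,0, 0,0,0.3,0,0,0,0, 0,0,0.3,0,0,0,0, 0,0,0.2,0,0,0,0, 0,0,0,0,0,0,0, 0,0,0,0,0,0,0, 0,0,0,0,0,0,0, 0,0,0,0,0,0,0]'
python3 - <<'E'
from station import *;from h import *
o=get_obs();st(o)
im=get_image("scene");c=im["color"][190:320,110:370];cv2.imwrite(f"pics/scene13.png",cv2.resize(c[:,:,::-1],None,fx=3,fy=3,interpolation=cv2.INTER_CUBIC))
E
```

```text
time: 21.0
position: [0.5586, -0.0168, 0.0592]
eef_rot: [0.0, 0.637, 0.771, 0.0]
contact_force: [-5.5, 1.5, 19.8]
gripper_width: -0.0002
jig xy [-60.3 205.5] Fjig -5.1 2.5 19.8 z 59.2 w -0.0002
```

View pics/scene13.png

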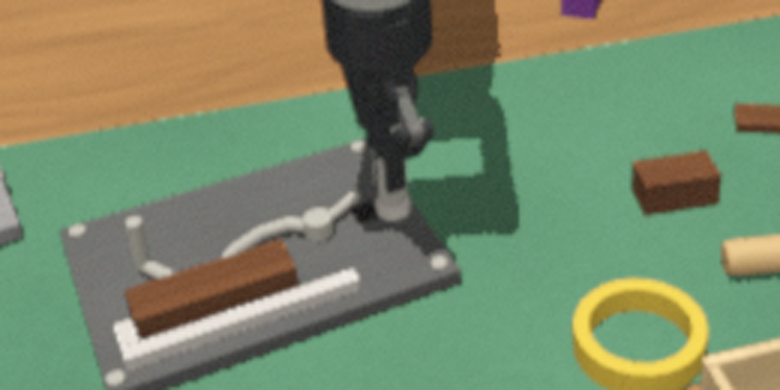

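The arm has swung in on the block. Retract and check.

```bash

python3 -m crank '[0,0,-1,0,0,0,0, 0,0,-2,0,0,0,0, 0,0,-3,0,0,0,0, 0,0,-3,0,0,0,0, 0,0,-3,0,0,0,0, 4,0,0,0,0,0,0, 4,0,0,0,0,0,0, 4,0,0,0,0,0,0, 4,-2,0,0,0,0,0, 4,-2,0,0,0,0,0]'
python3 -m crank '[4,-1,0,0,0,0,0, 4,-1,0,0,0,0,0, 4,0,0,0,0,0,0, 0,0,0,0,0,0,0, 0,0,0,0,0,0,0, 0,0,0,0,0,0,0, 0,0,0,0,0,0,0, 0,0,0,0,0,0,0, 0,0,0,0,0,0,0, 0,0,0,0,0,0,0]'
python3 - <<'E'
from station import *;from h import *
o=get_obs();st(o)
t=get_image("top");s=get_image("scene")
im=t;x0,x1,y0,y1=345,395,133,160
hs=cv2.resize(im["color"][y0:y1,x0:x1],None,fx=8,fy=8,interpolation=cv2.INTER_CUBIC).astype(float)
m=((hs[:,:,0]-hs[:,:,2])>25).astype(np.uint8);cs,_=cv2.findContours(m,0,cv2.CHAIN_APPROX_NONE);k=max(cs,key=cv2.contourArea)[:,0]
P=np.array([tojig(ray(im,x0+(x+.5)/8-.5,y0+(y+.5)/8-.5,.048)[:2]*1000) for x,y in k],np.float32)
print(cv2.minAreaRect(P))
cv2.imwrite("pics/top14.png",cv2.resize(t["color"][120:215,280:415,::-1],None,fx=5,fy=5,interpolation=cv2.INTER_CUBIC))
cv2.imwrite("pics/scene14.png",cv2.resize(s["color"][190:320,110:370,::-1],None,fx=3,fy=3,interpolation=cv2.INTER_CUBIC))
E
```

```text
time: 21.88
position: [0.4833, 0.1686, 0.1754]
eef_rot: [-0.0, 0.637, 0.771, -0.0]
contact_force: [0.7, 0.4, 0.4]
gripper_width: 0.0002
time: 22.72
position: [0.4425, 0.2802, 0.1758]
eef_rot: [-0.0, 0.638, 0.77, -0.0]
contact_force: [-0.1, -1.0, 0.3]
gripper_width: 0.0001
jig xy [-118.4  519.1] Fjig -0.3 -1.0 0.3 z 175.8 w 0.0001
((-18.451330184936523, 57.32674026489258), (114.26519012451172, 37.327762603759766), 89.90975952148438)
```

View pics/top14.png

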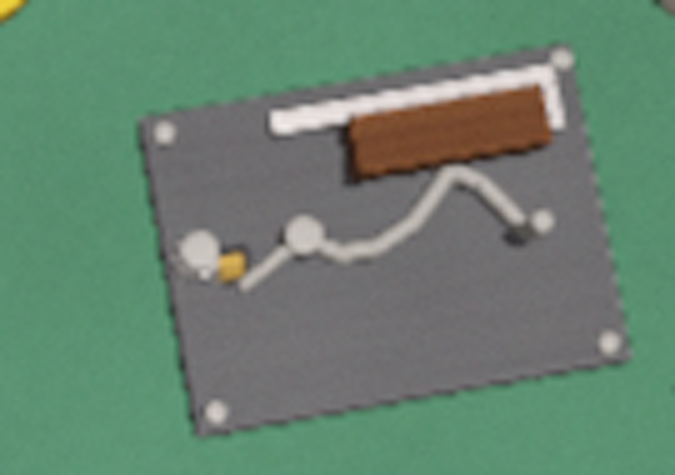

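View pics/scene14.png

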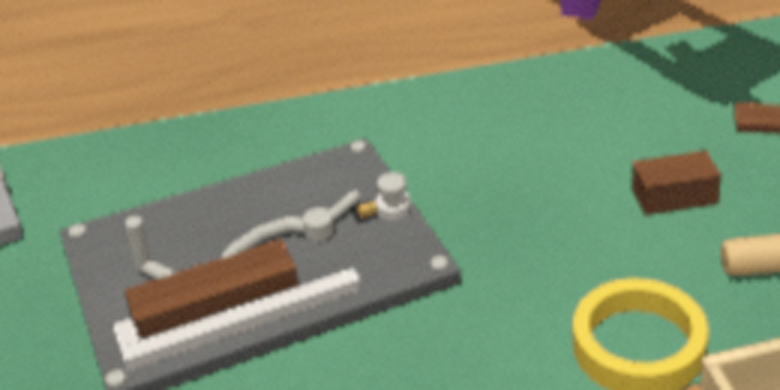

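```bash
python3 - <<'E'
from station import *
print(hand_in())
E
```

```text
the job is handed in; nothing more can be done
None
```

The block is clamped in the jig corner by the spring arm, and I handed the job in at about 23 s of the 64 s allowed.

**What I did:** I pinched the post, drew the arm along its arc to about 0.87 rad and let go; the catch held it. I then carried the long block to the jig and nudged it into the corner until both the edge and the stop pushed back (about 5 N and 7 N). After releasing it I pressed the catch button, the arm swung in, and I backed the robot clear.

**Last checks:**
- **Block:** the faces next to the edge and the stop measured within about 0.5 mm of both, and parallel to the edge within about 0.1°.
- **Measurement mismatch:** the outline I fitted came out 114 x 37 mm instead of 110 x 34 mm, with its raw centre at x = -18.5, y = 57.3 mm. I put this down to the camera seeing the block's side faces, and relied on the edge-side and stop-side faces instead.
- **Arm and button:** in the pictures the arm bears on the block and the button is up again. I did not measure the clamping force or the arm angle.
- **Other pieces:** the short block and the thin strip appear where they were at the start. I judged this from the pictures and did not re-measure them; the strip was only partly in view in the last ones.

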